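# Swing the bench magnifier over the heat-sink board

## Task

Three circuit boards lie around the bench magnifier. Swing the magnifier's arm by the upright black grip at its end until the middle of the lens is over the middle of the board with the finned grey heat sink, and leave it there. Do not shift that board.

Things in the scene. Friction and masses are not known exactly. Their poses are not given: they have to be found in the camera images.
- magnifier_arm: Swing arm of the bench magnifier, on a fixed round grey foot and thin post. Turns only about the post's upright axis and stays where released (about 1 N sideways at the grip moves it); stops 66 degrees either side of its middle. Origin: on the pivot axis, 150 mm above the table; the arm runs along its own -x, z up. Its bar is 155 mm high, the pivot cap 182 mm.
- lens (a point): Centre of the round clear lens in its white ring (130 mm across, 18 mm thick, top 159 mm above the table), 220 mm from the pivot axis along the arm, 150 mm above the table. The middles of all boards lie below the circle this point travels on, within about 10 mm.
- grip (a point): Upright black round grip, 18 mm in diameter, standing on a small ear (top 156 mm above the table) at the arm's free end, 297 mm from the pivot axis, in line with the lens. This point is on its axis 192 mm above the table; its top is at 212 mm. Near it only the pivot cap stands higher than the lens ring, so it can be pinched from above.
- heatsink (a point): Middle of the finned grey heat sink (70 x 60 mm, top 42 mm above the table), centred on a loose green circuit board (110 x 80 x 4 mm, about 0.35 kg) lying on the table; the point is 23 mm above the table. Two unwanted green boards of the same size carry a flat black chip and six black round capacitors.
Not all that is in view belongs to the job. What is shaped like the part that bears heatsink but pink is not meant.

How it is judged:
At the end, for the whole second after the job is handed in: The centre of the lens is within 25 mm, seen from above, of the middle of the heat sink, and the arm is at rest (horizontal distance between lens and heatsink below 0.025 m and angular speed of magnifier_arm below 0.05 rad/s); the robot touches nothing.
It fails at once if the heat-sink board is shifted by more than 15 mm (distance of heatsink from where it was at the start of the episode above 0.015 m).
It also fails if it takes over 38 s, if anything falls off the work surface, if the arm or the gripper's body presses on something with over 40 N, if the wrist force passes 120 N, or if a joint passes its speed limit or range.

## Robot

A 7-joint arm with a two-finger parallel gripper is mounted at the origin on the work surface. World frame = base frame: x ahead of the robot, y to its left, z up, the work surface at z = 0. Lengths are in m, angles in rad, forces in N, time in s.
With the tool pointing down it reaches from about 0.35 to 0.9 m from the base axis. Payload 8.1 kg.
Tool frame: the origin (TCP) lies midway between the tips of the shut fingers; the grasp point (between the pads) lies 19 mm behind it; z points along the fingers, x is the direction in which the jaws open and shut, and the axes are right-handed (so a half turn about z gives the same grasp; the last joint's range is limited). The gripper opens to 92 mm and grips with 3 to 60 N. Pads are 19 mm wide; open, the fingers measure 130 mm over their backs; the gripper's body (75 mm by 190 mm) begins 47 mm behind the grasp point.
Start: joints at [-1.316, 0.434, 0.025, 1.573, -0.012, 1.134, -0.075], TCP at [0.219, 0.585, 0.198] pointing down, gripper open.
Joint ranges: [-2.62, 2.62], [-0.44, 2.09], [-1.27, 1.32], [0.08, 2.57], [-1.32, 4.46], [0.12, 2], [-2.74, 2.74]. Speed limits (rad/s): [2.22, 2.22, 3.01, 3.01, 3.14, 3.14, 3.14].

## Interface

Orientations are given as a rotation vector (axis times angle).
In Python, from cell import arm gives the robot as it stands.
- The arm moves only by the tool jog_arm, never from a script. Its argument "commands" is a list of rows, each an object with "translation": the shift along the tool's x, y, z in mm, a list of three; "turn": the turn, a rotation vector about the tool's x, y, z in rad, a list of three. A call has 1 to 12 rows; each row is the pose to reach, as a shift and turn from the pose commanded when the call began, along the tool's axes at that moment; what a row does not reach only later rows make up. A row lasts 1/12 s, in which the tool goes at most 41.7 mm and 7.16 degrees, less where a joint would pass 70% of its speed; a pose out of reach is approached as far as the arm can. A call with a gripper value outside its range is refused whole. "claw" is the closure, from -1 (fully open) to 1 (shut), so that 0 is half open, set as the call begins (left out, the last holds). The fingers move at their own pace and stop on an object; "grip_force" is the grip in N (left out, the last holds). Time passes only in rows, so rows that repeat a pose let the fingers close. It gives the time, the measured TCP pose, the force and the opening at its end, in the units of the state.
- arm.observe(): the state, without advancing time (a new reading comes with each control period).
- arm.get_image(name): name is "side" or "top" or "wrist"; returns the picture (420x560x3 uint8, blue, green, red); there is no depth.
- arm.camera_info(name): a dict with "vertical_fov" (degrees; the focal length in pixels is half the picture's height over the tangent of half this angle, whatever the lens; pixels are square), "cx", "cy" (the principal point, pixels), "eye" and "rotation" of the camera in the world. Camera axes: x right, y up, looking along -z (the intrinsics and any distortion apply to the point x, -y, -z); pixel columns grow to the right and rows downward; lengths in m; the calibration is good to about 2 mm. A picture is of the moment at which its call begins: read the wrist's pose just before it. camera_info takes no time and is no camera call; for the wrist camera it gives the pose at the moment of the call.
- arm.sign_off(): hands the job in, once; it reports no verdict.
Trained networks look in the newest picture that a camera, given by its name, has taken for a name from the list of things; names that differ only in an ending like _2 or _b are one class to them, and where a whole thing is asked for, a point or a joint stands for the part that bears it (a point fixed in the world has none). Each returns a list of dicts, best first, with "confidence" (0 to 1); they miss things now and then, are a little off and sometimes report something else, mostly with a low value. They report only what shows in the picture. A call takes as long as a camera call. They do not tell look-alikes from the thing itself.
- arm.trace(camera, query): "region" (420x560 bool, what is visible of it) and "box" ([left, top, width, height] in pixels, round what is visible of it).
- arm.landmark_of(camera, query): "at" ([column, row] in pixels: a listed point, or the origin of a listed thing).
The state is a dict: "clock": time; "joints": joint angles; "dq": joint speeds; "joint_efforts": joint torques, N m; "position": TCP position; "ee_rot": TCP orientation; "force": force on the tool from outside, world axes, zero at the start; "ft_torque": the same for the moment, N m; "width": opening from 0.0 (shut) to 1.0 (fully open).
Only numpy, scipy, OpenCV 4.12 (cv2) and the standard library are available. Lean on these libraries where they do the work, as an engineer would, in place of code of your own. Each camera call takes 0.05 s, during which the arm holds its last target. There are 200 camera calls.

## Working session

There is one attempt and no reset: what is moved stays moved. The work goes in short steps, Python scripts to look and compute and a tool call to move; the robot and the scene stay as the last step left them, time stands still between calls to the robot, and variables do not carry over. Pictures are saved under pics/ and viewed, about 8 in all and at most 12, crops included, and the job is handed in when it is done.

Besides the shell and the picture viewer there is one more tool, called after "Emit:" by a JSON object that holds its "op" and its "data", one argument or row to a line. jog_arm: Moves the arm, as the interface text tells. Its arguments: {"type":"object","properties":{"commands":{"type":"array","items":{"type":"object","properties":{"translation":{"type":"array","items":{"type":"number"}},"turn":{"type":"array","items":{"type":"number"}}}}},"claw":{"type":"number"},"grip_force":{"type":"number"}},"required":["commands"]}

```bash
mkdir -p pics; cat > h.py <<'E'
import numpy as np, cv2
from cell import arm
def ray(cam,px):
    i=arm.camera_info(cam); f=210/np.tan(np.radians(i['vertical_fov'])/2)
    d=np.array([(px[0]-i['cx'])/f,-(px[1]-i['cy'])/f,-1.])
    return np.array(i['eye']),np.array(i['rotation'])@d
def at_z(cam,px,z):
    e,d=ray(cam,px); return e+d*(z-e[2])/d[2]
E
python3 - <<'E'
from h import *
for c in ['top','side']:
    im=arm.get_image(c); cv2.imwrite(f'pics/{c}0.png',im); print(c,arm.camera_info(c))
    for q,z in [('grip',.192),('lens',.15),('heatsink',.023),('magnifier_arm',.15)]:
        for r in arm.landmark_of(c,q)[:4]: print(q,r['confidence'],r['at'],at_z(c,r['at'],z).round(3))
print(arm.observe())
E
```

```text
top {'vertical_fov': 56.773629449013576, 'cx': 281.4812309716269, 'cy': 205.5787578885871, 'eye': array([0.4907519 , 0.03274311, 0.79324035]), 'rotation': array([ 0.04299699, -0.11252749, -1.58247985])}Traceback (most recent call last):
  File "<stdin>", line 5, in <module>
  File "h.py", line 8, in at_z
    e,d=ray(cam,px); return e+d*(z-e[2])/d[2]
                                         ~^^^
IndexError: invalid index to scalar variable.
```

```bash
sed -i "s/np.array(i\['rotation'\])@d/cv2.Rodrigues(np.array(i['rotation']))[0]@d/" h.py
python3 - <<'E'
from h import *
for c in ['top','side']:
    im=arm.get_image(c); cv2.imwrite(f'pics/{c}0.png',im); print(c,arm.camera_info(c))
    for q,z in [('grip',.192),('lens',.15),('heatsink',.023),('magnifier_arm',.15)]:
        for r in arm.landmark_of(c,q)[:4]: print(q,r['confidence'],r['at'],at_z(c,r['at'],z).round(3))
print(arm.observe())
E
```

```text
top {'vertical_fov': 56.773629449013576, 'cx': 281.4812309716269, 'cy': 205.5787578885871, 'eye': array([0.4907519 , 0.03274311, 0.79324035]), 'rotation': array([ 0.04299699, -0.11252749, -1.58247985])}
grip 0.82 [398.9, 244.4] [ 0.487 -0.177  0.192]
lens 0.6 [368.6, 203.7] [ 0.556 -0.143  0.15 ]
heatsink 0.71 [261.8, 308.5] [0.367 0.039 0.023]
heatsink 0.68 [351.6, 307.4] [ 0.365 -0.136  0.023]
heatsink 0.66 [309.8, 217.4] [ 0.543 -0.058  0.023]
side {'vertical_fov': 51.02449778142109, 'cx': 281.92402070915756, 'cy': 207.43790817833505, 'eye': array([0.39254769, 0.61688046, 0.81800763]), 'rotation': array([ 0.16528862, -1.03831666, -2.6553203 ])}
grip 0.69 [349.0, 142.3] [ 0.487 -0.169  0.192]
lens 0.82 [317.1, 157.8] [ 0.552 -0.144  0.15 ]
heatsink 0.75 [385.8, 217.3] [ 0.369 -0.127  0.023]
heatsink 0.71 [305.0, 221.1] [ 0.551 -0.057  0.023]
heatsink 0.59 [377.2, 268.3] [0.365 0.027 0.023]
magnifier_arm 0.69 [217.7, 160.7] [ 0.766 -0.066  0.15 ]
{'clock': 0.6, 'joints': array([-1.31560166,  0.43447751,  0.02499452,  1.57315905, -0.01158613,
        1.13401076, -0.07508297]), 'dq': array([ 1.38944230e-05, -3.79205382e-04,  3.30714156e-04, -1.67379683e-03,
       -2.31531029e-03,  8.84667115e-04, -4.56608931e-04]), 'joint_efforts': array([-1.06329157e-03, -6.67330098e+01,  9.83699597e-01, -3.14689565e+01,
       -6.06337865e-02,  3.31575866e-02, -5.28788640e-07]), 'position': array([0.21891849, 0.58544353, 0.19797163]), 'ee_rot': array([-2.58129945e+00, -1.79059882e+00, -1.31513304e-04]), 'force': array([-1.1645856 ,  0.03078567, -0.66808142]), 'ft_torque': array([-0.04600778, -0.00102845,  0.02672261]), 'width': 0.9999186485858086}
```

View pics/top0.png

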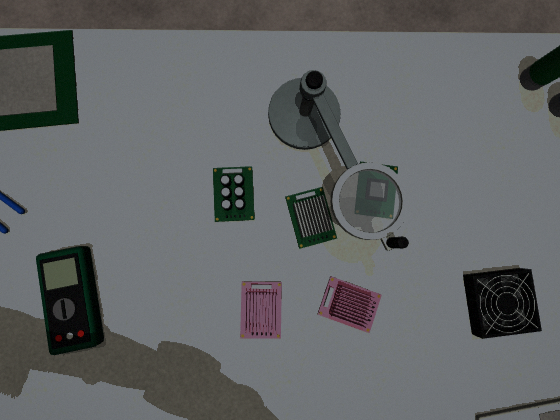

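View pics/side0.png

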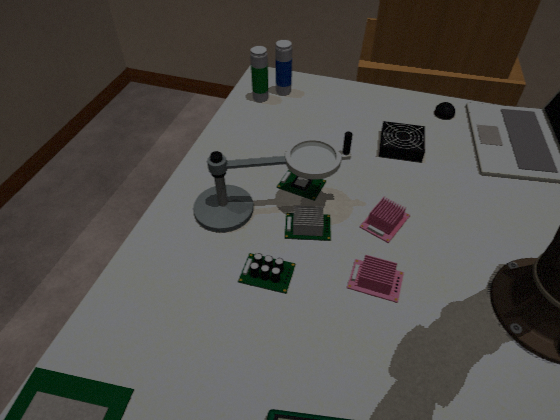

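```bash
cat >> h.py <<'E'
def tri(a,b):
    A=[];B=[]
    for c,p in (('top',a),('side',b)):
        e,d=ray(c,p); d/=np.linalg.norm(d); P=np.eye(3)-np.outer(d,d); A.append(P);B.append(P@e)
    return np.linalg.lstsq(np.vstack(A),np.hstack(B),rcond=None)[0]
def totool(R,p0,p): return (R.T@(np.array(p)-p0)*1000).round(0)
E
python3 - <<'E'
from h import *
for n,a,b in [('grip',(398.9,244.4),(349,142.3)),('lens',(368.6,203.7),(317.1,157.8)),('hs',(309.8,217.4),(305,221.1))]: print(n,tri(a,b).round(3))
print('cap top',at_z('top',(315,80),.182).round(3))
s=arm.observe(); R=cv2.Rodrigues(s['ee_rot'])[0]; print(R.round(3))
for p in [(.5,.25,.3),(.487,-.173,.3)]: print(totool(R,s['position'],p))
im=cv2.imread('pics/top0.png')[150:270,240:420]; im2=cv2.imread('pics/side0.png')[130:250,230:410]
cv2.imwrite('pics/crop.png',cv2.resize(np.hstack([im,im2]),None,fx=2.2,fy=2.2,interpolation=2))
E
```

```text
grip [ 0.488 -0.18   0.183]
lens [ 0.554 -0.143  0.15 ]
hs [ 0.547 -0.057  0.023]
cap top [ 0.758 -0.053  0.182]
[[ 0.35   0.937  0.   ]
 [ 0.937 -0.35   0.   ]
 [ 0.     0.    -1.   ]]
[-216.  381. -102.]
[-616.  517. -102.]
```

View pics/crop.png

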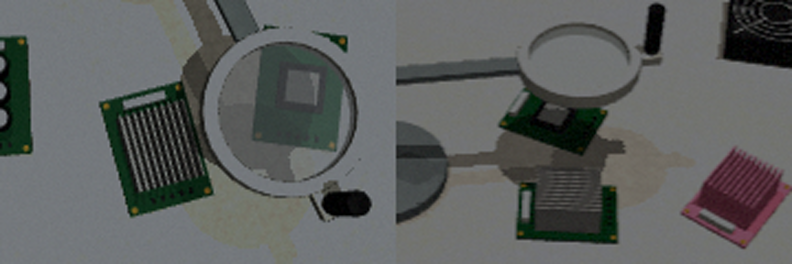

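Top picture: the target is the green board with grey fins at (311,217). Look-alikes are the pink heat sinks at (261,309) and (351,304), the capacitor board at (234,194) and the chip board under the lens at (377,190). The close crop confirms green with grey fins. The grip is at (397,242).

Emit:
{"op": "jog_arm", "data": {
  "commands": [
    {"translation": [-20, 36, -40], "turn": [0, 0, 0]},
    {"translation": [-216, 381, -102], "turn": [0, 0, 0]},
    {"translation": [-216, 381, -102], "turn": [0, 0, 0]},
    {"translation": [-216, 381, -102], "turn": [0, 0, 0]},
    {"translation": [-216, 381, -102], "turn": [0, 0, 0]},
    {"translation": [-216, 381, -102], "turn": [0, 0, 0]},
    {"translation": [-216, 381, -102], "turn": [0, 0, 0]},
    {"translation": [-216, 381, -102], "turn": [0, 0, 0]},
    {"translation": [-216, 381, -102], "turn": [0, 0, 0]},
    {"translation": [-216, 381, -102], "turn": [0, 0, 0]},
    {"translation": [-216, 381, -102], "turn": [0, 0, 0]},
    {"translation": [-216, 381, -102], "turn": [0, 0, 0]}
  ],
  "claw": -1
}}

```text
clock: 1.6
position: [0.506, 0.2413, 0.3018]
ee_rot: [2.588, 1.773, 0.004]
force: [-0.2, -1.2, -0.5]
width: 1.001
```

Emit:
{"op": "jog_arm", "data": {
  "commands": [
    {"translation": [-403, 137, 0], "turn": [0, 0, -0.4]},
    {"translation": [-403, 137, 0], "turn": [0, 0, -0.4]},
    {"translation": [-403, 137, 0], "turn": [0, 0, -0.4]},
    {"translation": [-403, 137, 0], "turn": [0, 0, -0.4]},
    {"translation": [-403, 137, 0], "turn": [0, 0, -0.4]},
    {"translation": [-403, 137, 0], "turn": [0, 0, -0.4]},
    {"translation": [-403, 137, 0], "turn": [0, 0, -0.4]},
    {"translation": [-403, 137, 0], "turn": [0, 0, -0.4]},
    {"translation": [-403, 137, 0], "turn": [0, 0, -0.4]},
    {"translation": [-403, 137, 0], "turn": [0, 0, -0.4]},
    {"translation": [-403, 137, 0], "turn": [0, 0, -0.4]},
    {"translation": [-403, 137, 0], "turn": [0, 0, -0.4]}
  ]
}}

```text
clock: 2.6
position: [0.4862, -0.1805, 0.3002]
ee_rot: [2.181, 2.259, -0.002]
force: [-0.2, 1.5, 0.0]
width: 0.995
```

```bash
python3 - <<'E'
from h import *
s=arm.observe(); print(s['joints'].round(2),s['position']); R=cv2.Rodrigues(s['ee_rot'])[0]; print(R.round(3))
im=arm.get_image('wrist'); cv2.imwrite('pics/w1.png',im)
for r in arm.landmark_of('wrist','grip')[:3]: print(r, at_z('wrist',r['at'],.192).round(3))
for r in arm.landmark_of('wrist','lens')[:3]: print(r, at_z('wrist',r['at'],.15).round(3))
E
```

```text
[-0.12  0.18  0.45  1.69 -0.08  1.28  1.95] [ 0.48620165 -0.18051139  0.3001887 ]
[[-0.035  0.999  0.   ]
 [ 0.999  0.035 -0.002]
 [-0.002  0.    -1.   ]]
{'at': [278.2, 207.7], 'confidence': 0.73} [ 0.495 -0.171  0.192]
{'at': [300.4, 254.1], 'confidence': 0.88} [ 0.565 -0.138  0.15 ]
```

View pics/w1.png

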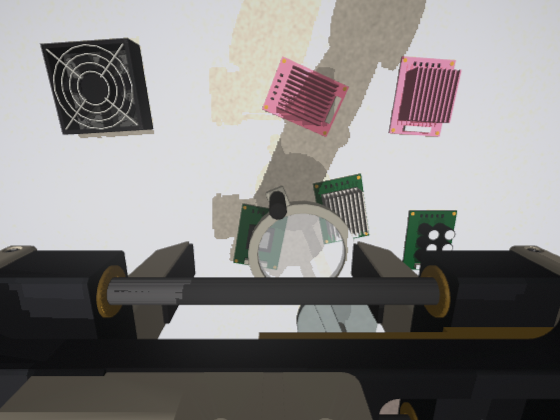

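The wrist view shows the grip at (278,207), the lens ring around (300,250) and the grey-finned target at (343,207). The grip is between the jaws in y. I'll lower to just above it and look again.

Emit:
{"op": "jog_arm", "data": {
  "commands": [
    {"translation": [3, 4, 30], "turn": [0, 0, 0]},
    {"translation": [3, 4, 60], "turn": [0, 0, 0]},
    {"translation": [3, 4, 60], "turn": [0, 0, 0]},
    {"translation": [3, 4, 60], "turn": [0, 0, 0]}
  ]
}}

```text
clock: 3.08
position: [0.4905, -0.1708, 0.2394]
ee_rot: [-2.17, -2.268, 0.002]
force: [0.4, -1.4, 1.6]
width: 1.0
```

```bash
python3 - <<'E'
from h import *
s=arm.observe(); print(s['position'])
for c in ['wrist','side','top']:
    im=arm.get_image(c); cv2.imwrite(f'pics/{c}2.png',im)
    for r in arm.landmark_of(c,'grip')[:2]: print(c,r, at_z(c,r['at'],.192).round(3))
E
```

```text
[ 0.49051544 -0.17078737  0.2393833 ]
wrist {'at': [266.6, 220.3], 'confidence': 0.84} [ 0.495 -0.178  0.192]
side {'at': [351.6, 140.9], 'confidence': 0.67} [ 0.482 -0.175  0.192]
top {'at': [399.0, 244.4], 'confidence': 0.8} [ 0.487 -0.177  0.192]
```

View pics/wrist2.png

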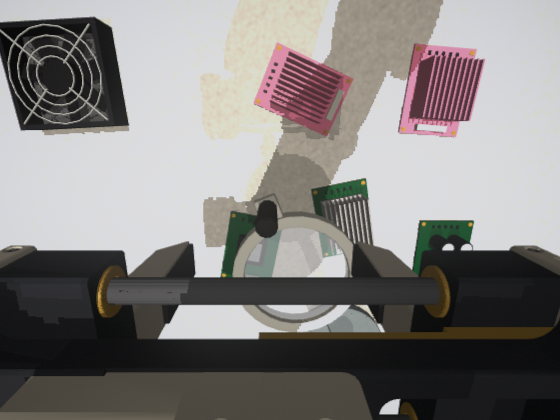

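Wrist view: the grip is at (267,218), between the open jaws. Three cameras give about (0.489, -0.176), so I'll lower, close gently and check.

Emit:
{"op": "jog_arm", "data": {
  "commands": [
    {"translation": [-5, -1, 25], "turn": [0, 0, 0]},
    {"translation": [-5, -1, 50], "turn": [0, 0, 0]},
    {"translation": [-5, -1, 64], "turn": [0, 0, 0]},
    {"translation": [-5, -1, 64], "turn": [0, 0, 0]}
  ]
}}

```text
clock: 3.72
position: [0.4888, -0.1772, 0.1739]
ee_rot: [-2.172, -2.265, 0.003]
force: [-1.1, -0.1, -0.5]
width: 1.0
```

Emit:
{"op": "jog_arm", "data": {
  "commands": [
    {"translation": [0, 0, 0], "turn": [0, 0, 0]},
    {"translation": [0, 0, 0], "turn": [0, 0, 0]},
    {"translation": [0, 0, 0], "turn": [0, 0, 0]},
    {"translation": [0, 0, 0], "turn": [0, 0, 0]},
    {"translation": [0, 0, 0], "turn": [0, 0, 0]},
    {"translation": [0, 0, 0], "turn": [0, 0, 0]},
    {"translation": [0, 0, 0], "turn": [0, 0, 0]},
    {"translation": [0, 0, 0], "turn": [0, 0, 0]},
    {"translation": [0, 0, 0], "turn": [0, 0, 0]}
  ],
  "claw": 1,
  "grip_force": 8
}}

```text
clock: 4.47
position: [0.4903, -0.1777, 0.176]
ee_rot: [-2.174, -2.268, -0.0]
force: [-0.1, -0.3, -0.1]
width: 0.398
```

Emit:
{"op": "jog_arm", "data": {
  "commands": [
    {"translation": [0, 0, 0], "turn": [0, 0, 0]},
    {"translation": [0, 0, 0], "turn": [0, 0, 0]},
    {"translation": [0, 0, 0], "turn": [0, 0, 0]},
    {"translation": [0, 0, 0], "turn": [0, 0, 0]},
    {"translation": [0, 0, 0], "turn": [0, 0, 0]},
    {"translation": [0, 0, 0], "turn": [0, 0, 0]}
  ]
}}

```text
clock: 4.97
position: [0.4905, -0.1775, 0.1759]
ee_rot: [-2.174, -2.268, -0.0]
force: [0.8, 1.1, -0.2]
width: 0.187
```

Gripped: width 0.187 × 92 ≈ 17 mm, against an 18 mm grip. Now I'll swing it along the arc.

Emit:
{"op": "jog_arm", "data": {
  "commands": [
    {"translation": [8, -3, 0], "turn": [0, 0, 0]},
    {"translation": [15, -5, 0], "turn": [0, 0, 0]},
    {"translation": [23, -7.5, 0], "turn": [0, 0, 0]},
    {"translation": [30, -10, 0], "turn": [0, 0, 0]},
    {"translation": [38, -11.5, 0], "turn": [0, 0, 0]},
    {"translation": [46, -13, 0], "turn": [0, 0, 0]},
    {"translation": [53, -14.5, 0], "turn": [0, 0, 0]},
    {"translation": [61, -15.5, 0], "turn": [0, 0, 0]},
    {"translation": [68, -17, 0], "turn": [0, 0, 0]},
    {"translation": [76, -18, 0], "turn": [0, 0, 0]},
    {"translation": [76, -18, 0], "turn": [0, 0, 0]},
    {"translation": [76, -18, 0], "turn": [0, 0, 0]}
  ]
}}

```text
clock: 5.97
position: [0.4683, -0.101, 0.1757]
ee_rot: [-2.171, -2.268, 0.001]
force: [-5.2, -0.1, 0.6]
width: 0.19
```

Emit:
{"op": "jog_arm", "data": {
  "commands": [
    {"translation": [8, -1, 0], "turn": [0, 0, 0]},
    {"translation": [16, -1, 0], "turn": [0, 0, 0]},
    {"translation": [24, -1, 0], "turn": [0, 0, 0]},
    {"translation": [32, -1, 0], "turn": [0, 0, 0]},
    {"translation": [40, -1, 0], "turn": [0, 0, 0]},
    {"translation": [47, -1, 0], "turn": [0, 0, 0]},
    {"translation": [47, -1, 0], "turn": [0, 0, 0]},
    {"translation": [47, -1, 0], "turn": [0, 0, 0]},
    {"translation": [47, -1, 0], "turn": [0, 0, 0]}
  ]
}}

```text
clock: 6.72
position: [0.4656, -0.0549, 0.1757]
ee_rot: [-2.172, -2.268, 0.0]
force: [-4.2, 0.9, 0.5]
width: 0.188
```

```bash
python3 - <<'E'
from h import *
s=arm.observe(); print(s['position'],s['width'],s['force'])
ims=[]
for c in ['side','top','wrist']:
    im=arm.get_image(c); ims.append(im)
    for q,z in [('grip',.192),('lens',.15),('heatsink',.023)]:
        for r in arm.landmark_of(c,q)[:3]: print(c,q,r['confidence'],r['at'], at_z(c,r['at'],z).round(3))
cv2.imwrite('pics/st3.png',np.hstack([cv2.resize(ims[0][90:300,200:480],(400,300)),cv2.resize(ims[1][50:330,200:480],(300,300))]))
E
```

```text
[ 0.46563656 -0.05485501  0.17574074] 0.18807738206381308 [-4.18751065  0.93147983  0.51999559]
side grip 0.89 [346.4, 176.1] [ 0.469 -0.058  0.192]
side lens 0.62 [310.7, 186.5] [ 0.541 -0.048  0.15 ]
side lens 0.39 [305.5, 220.6] [0.526 0.049 0.15 ]
side heatsink 0.88 [306.2, 223.9] [ 0.546 -0.049  0.023]
side heatsink 0.82 [378.3, 274.9] [0.36  0.044 0.023]
side heatsink 0.69 [387.2, 212.8] [ 0.368 -0.142  0.023]
top lens 0.72 [317.5, 213.6] [ 0.54  -0.056  0.15 ]
top heatsink 0.69 [256.0, 310.2] [0.364 0.051 0.023]
wrist grip 0.88 [275.5, 248.4] [ 0.466 -0.054  0.192]
wrist lens 0.83 [268.8, 314.7] [ 0.544 -0.056  0.15 ]
wrist heatsink 0.85 [203.7, 101.0] [ 0.369 -0.135  0.023]
wrist heatsink 0.69 [365.6, 103.1] [0.364 0.04  0.023]
```

View pics/st3.png

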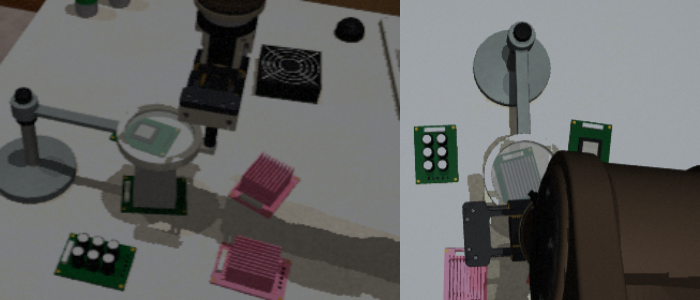

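The lens is at about (0.542, -0.054) and the heat sink at (0.547, -0.055), so they match within about 6 mm. In the top view the finned board shows through the lens. Release and lift.

Emit:
{"op": "jog_arm", "data": {
  "commands": [
    {"translation": [0, 0, 0], "turn": [0, 0, 0]},
    {"translation": [0, 0, 0], "turn": [0, 0, 0]},
    {"translation": [0, 0, 0], "turn": [0, 0, 0]},
    {"translation": [0, 0, 0], "turn": [0, 0, 0]},
    {"translation": [0, 0, 0], "turn": [0, 0, 0]},
    {"translation": [0, 0, 0], "turn": [0, 0, 0]},
    {"translation": [0, 0, 0], "turn": [0, 0, 0]},
    {"translation": [0, 0, 0], "turn": [0, 0, 0]}
  ],
  "claw": -1
}}

```text
clock: 7.98
position: [0.4663, -0.0556, 0.176]
ee_rot: [2.174, 2.268, 0.0]
force: [-0.3, -0.8, -0.4]
width: 0.718
```

Emit:
{"op": "jog_arm", "data": {
  "commands": [
    {"translation": [0, 0, -20], "turn": [0, 0, 0]},
    {"translation": [0, 0, -50], "turn": [0, 0, 0]},
    {"translation": [0, 0, -80], "turn": [0, 0, 0]},
    {"translation": [0, -35, -110], "turn": [0, 0, 0]},
    {"translation": [30, -60, -130], "turn": [0, 0, 0]},
    {"translation": [70, -60, -130], "turn": [0, 0, 0]},
    {"translation": [110, -60, -130], "turn": [0, 0, 0]},
    {"translation": [150, -60, -130], "turn": [0, 0, 0]},
    {"translation": [190, -60, -130], "turn": [0, 0, 0]},
    {"translation": [230, -60, -130], "turn": [0, 0, 0]},
    {"translation": [230, -60, -130], "turn": [0, 0, 0]},
    {"translation": [230, -60, -130], "turn": [0, 0, 0]}
  ]
}}

```text
clock: 8.98
position: [0.3961, 0.1736, 0.3057]
ee_rot: [-2.169, -2.273, 0.001]
force: [0.8, -1.2, 0.6]
width: 1.004
```

```bash
python3 - <<'E'
from h import *
s=arm.observe(); print(s['position'],s['width'],s['clock'])
ims=[]
for c in ['side','top']:
    im=arm.get_image(c); ims.append(im)
    for q,z in [('grip',.192),('lens',.15),('heatsink',.023)]:
        for r in arm.landmark_of(c,q)[:3]: print(c,q,r['confidence'],r['at'], at_z(c,r['at'],z).round(3))
cv2.imwrite('pics/st4.png',np.hstack([cv2.resize(ims[0][90:300,200:480],(400,300)),cv2.resize(ims[1][50:330,200:480],(300,300))]))
E
```

```text
[0.39605752 0.1736411  0.3056608 ] 1.0035589396342088 8.9833
side grip 0.94 [351.4, 178.4] [ 0.458 -0.055  0.192]
side lens 0.88 [312.4, 186.0] [ 0.538 -0.051  0.15 ]
side lens 0.7 [347.8, 180.2] [ 0.469 -0.092  0.15 ]
side heatsink 0.79 [376.2, 274.0] [0.364 0.043 0.023]
side heatsink 0.66 [306.3, 221.9] [ 0.548 -0.055  0.023]
top lens 0.94 [315.9, 213.2] [ 0.541 -0.053  0.15 ]
top heatsink 0.85 [351.9, 307.5] [ 0.365 -0.137  0.023]
top heatsink 0.81 [256.7, 311.0] [0.362 0.049 0.023]
```

View pics/st4.png

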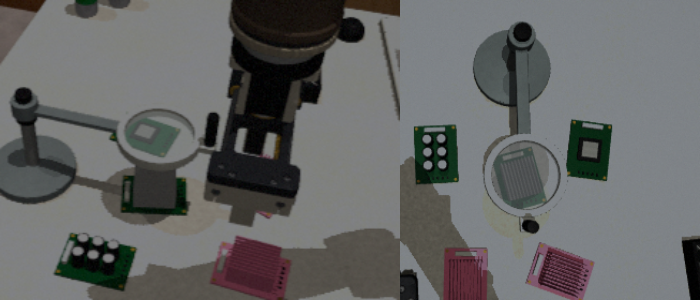

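The lens is at about (0.540, -0.052) and the heat sink at (0.547, -0.056), about 8 mm apart. The gripper is clear and the board has not moved.

```bash
python3 -c "
from cell import arm
print(arm.sign_off())"
```

```text
the job is handed in; nothing more can be done
None
```

I pinched the magnifier's grip from above and swung it about 24° until the lens was over the green board with the grey heat sink. Then I released it, backed away and handed the job in at about 9 s. No verdict was reported.

- **Lens position:** after release, the cameras put the lens at about (0.540, -0.052) and the heat sink at about (0.547, -0.056). That is roughly 8 mm apart, against the 25 mm limit.
- **Board:** the heat sink was measured at (0.547, -0.057) before and (0.548, -0.055) after, which is within measurement noise.
- **Robot:** the gripper was open and clear of everything, and the lens reading stayed within about 4 mm of where it was before release.
- **Disagreements:** the cameras differed by up to about 13 mm on the grip before the grasp, and again by about 10 mm on the pivot. In the last look at the top picture, the network missed the target and the grip, reporting only the pink heat sinks. I could see the target through the lens in that picture, and the side camera did find it.

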